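Open the dial lock of the sample case and show its shackle to the reader

TASK

Unlock the strap of the white sample case: swing the sprung lever on its lid all the way to its stop and let it spring back, which throws the bolt off the shackle, and then turn the dial click by click until it sits in the notch where the gap in its toothed rim stands over the shackle's foot. Leave the dial there, pull the shackle straight up out of the lock, and carry it to the reader. Finish while still holding the shackle in the gripper, upright and still over the middle of the reader's round window, with its legs clear of the window but no more than about 10 cm above it; do not touch the reader with it, and leave the little vial on the case and the tube rack undisturbed.

Things in the scene. Friction and masses are not known exactly. Their poses are not given: they have to be found in the camera images.
- case: white sample case, 220 x 220 mm, lid top 90 mm above the bench, fixed. Origin: centre of its underside; z up; its -x side has the carry handle and faces roughly to the robot. On the lid (x, y in mm): dial axis (0, 55); shackle centre (0, -23.5); lever pivot (-78, -78), 10 mm above the lid; bolt along y = -78; pawl housing, 18 mm high, at (78, 55); small vial near (87, -70)
- shackle: loose steel U-shackle, 0.2 kg: two upright legs 10 mm thick, 45 mm apart along its y, and a flat grip head across their tops. Origin: midway between the lower leg ends; z up. Each leg has a foot pointing outwards, 12 mm wide, 4 to 11 mm above the origin: the +y foot (to y = 39 mm) lies under the dial's rim, the -y foot (to y = -40.5 mm) under the bolt. While locked it lifts only about 2 mm
- shackle_head (a point): centre of the shackle's grip head, 61 mm above its origin. The head is 12 mm thick (x), 58 mm long (y) and 22 mm high; grip it across x from above
- shackle_slot (a point): point on the case's lid where the shackle's origin stands when parked, axes parallel to the case's. A steel slot block round it, 26 x 57 mm, is 22 mm high: the shackle comes straight up and is free when raised 25 mm. A steel strap 25 mm wide runs along the case's x through here, between the legs, its top 29 mm above the lid
- lever (a joint): angle of the sprung lever, rad. 0 at rest, where it leans 0.35 rad from upright towards the case's -x; grows as its ball swings up and over towards the case's +x, about an axis along the case's y; stop at 0.80. The spring asks 2.5 N at the ball at rest, 5.5 N at the stop, and brings it back to 0 when let go
- lever_ball (a point): centre of the lever's ball knob (24 mm across), 95 mm from the lever's pivot along the 10 mm thick lever bar
- bolt (a joint): slide of the steel bolt towards the case's +x, m. 0 over the shackle's outer foot, blocking it; the lever pushes it to about 0.026 at its stop and it stays there by friction; clear above 0.02
- dial (a joint): angle of the dial, rad, positive anticlockwise from above, range -2.3 to 0.7. Click notches at 0 and all multiples of 0.524; a spring of up to about 0.15 N m pulls the dial into the nearest one. At 0 the gap in the rim (a missing tooth, 22 mm wide) faces the case's -y, over the shackle's inner foot: open (within 0.1). Starts between -2.1 and -0.8
- dial_grip (a point): point on the dial's axis, 45 mm above the lid, at which to grip its bar knob. The bar is 52 mm long, 14 mm thick, 25 to 56 mm above the lid; it turns with the dial and lies along the case's y at dial 0; this point's y axis runs along the bar, away from the gap. Below it the toothed disc, 94 mm across, has its top 19 mm above the lid
- dial_gap (a point): middle of the gap in the dial's rim, 42 mm from the dial's axis, at the top of the disc
- reader: grey box reader, 130 x 100 x 44 mm with a black round window 72 mm across on top; fixed to the bench; origin: centre of its underside
- reader_window (a point): centre of the reader's round window, 50 mm above the bench, z up
- vial: bystander: small amber vial on the case's lid, 26 mm across, 45 mm high; origin under its centre
- tube_rack: bystander: white tube rack, 50 x 110 mm, 92 mm high with tubes, on the robot's side of the reader; origin under its centre
Mind the look-alikes: they are no part of the job. There is more than one size of the shackle; the job needs the middle-sized. Leave any yellow look-alike of the reader alone.

How it is judged:
By the outcome, as a careful person would: the job done as asked, in the order asked, and still so for the second after the job is handed in, while the arm keeps its last pose, push and grip.
It also fails if it takes over 72 s, if anything falls off the work surface, if the arm or the gripper's body presses on something with over 40 N, if the wrist force passes 120 N, or if a joint passes its speed limit or range.

ROBOT

A 7-joint arm with a two-finger parallel gripper is mounted at the origin on the work surface. World frame = base frame: x ahead of the robot, y to its left, z up, the work surface at z = 0. Lengths are in m, angles in rad, forces in N, time in s.
With the tool pointing down it reaches from about 0.425 to 0.925 m from the base axis. Payload 6.8 kg.
Tool frame: the origin (TCP) lies between the finger pads; the fingertips stand 25 mm ahead of it and the grasp point (between the pads) lies 6 mm ahead of it (r.tips_ahead is the distance from the TCP to the fingertips, in m); z points along the fingers, y is the line along which they close (so a half turn about z gives the same grasp; the last joint's range is limited). The gripper opens to 85 mm and grips with 20 to 120 N. Pads are 22 mm wide; open, the fingers measure 114 mm over their backs; the gripper's body (76 mm by 85 mm) begins 54 mm behind the grasp point. The pads swing forward as they close: fully open they stand 13 mm farther back than shut.
Start: joints at [1.196, 0.477, 0.022, 1.555, -0.011, 1.109, -0.083], TCP at [0.178, -0.651, 0.256] pointing down, gripper open.
Joint ranges: [-2.96, 2.96], [-0.34, 2.1], [-1.41, 1.46], [0.24, 2.44], [-1.37, 4.51], [0.17, 1.92], [-2.96, 2.96]. Speed limits (rad/s): [2.39, 2.39, 3.14, 3.14, 3.14, 3.14, 3.14].

INTERFACE

Orientations are given as a unit quaternion [x, y, z, w].
In Python, from station import readout, cams, order, regions_of, place_of, r gives the robot as it stands.
- The arm moves only by the shell command python3 -m creep 'ROWS' [FORCE]. ROWS is JSON, a list of rows, each a list of 7 numbers: the shift along the world's x, y, z in cm, then the turn, a rotation vector about the world's x, y, z in degrees, then the closure, from 0 (fully open) to 1 (shut). A call has 1 to 12 rows; each row is the pose to reach, as a shift and turn from the pose commanded when the call began; what a row does not reach only later rows make up. A row lasts 1/12 s, in which the tool goes at most 41.7 mm and 7.16 degrees, less where a joint would pass 70% of its speed; a pose out of reach is approached as far as the arm can. A call with a gripper value outside its range is refused whole. The fingers move at their own pace and stop on an object; FORCE is the grip in N (left out, the last holds). Time passes only in rows, so rows that repeat a pose let the fingers close. It gives the time, the measured TCP pose, the force, the opening and the grip force at its end, in the units of the state.
- readout.get_state(): the state, without advancing time (a new reading comes with each control period).
- cams.camera(name): name is "scene" or "side" or "wrist"; returns (picture, depth): 420x560x3 uint8, red, green, blue; 420x560 float32, m along the optical axis (not along the pixel's ray), 0 where there is no reading.
- cams.camera_model(name): a dict with "K" (3x3 intrinsics, pixels), "origin" and "orientation" of the camera in the world; the wrist camera has in their place "tool_from_camera" (4x4, takes a point from camera to tool coordinates, whose origin is the TCP and whose axes are the flange's). Camera axes: x right, y up, looking along -z (the intrinsics and any distortion apply to the point x, -y, -z); pixel columns grow to the right and rows downward; lengths in m; the calibration is good to about 2 mm. A picture is of the moment at which its call begins: read the wrist's pose just before it. camera_model takes no time and is no camera call.
- order.finish_job(): hands the job in; it is judged then, once.
Trained networks look in the newest picture that a camera, given by its name, has taken for a name from the list of things; names that differ only in an ending like _2 or _b are one class to them, and where a whole thing is asked for, a point or a joint stands for the part that bears it (a point fixed in the world has none). Each returns a list of dicts, best first, with "conf" (0 to 1); they miss things now and then, are a little off and sometimes report something else, mostly with a low value. They report only what shows in the picture. A call takes as long as a camera call. They do not tell look-alikes from the thing itself.
- regions_of(label, camera): "mask" (420x560 bool, what is visible of it).
- place_of(label, camera): "location" ([x, y, z] in m, in world coordinates, good to about 4 mm: a listed point, or the origin of a listed thing).
The state is a dict: "t": time; "joints": joint angles; "qvel": joint speeds; "joint_torque": joint torques, N m; "tcp_pos": TCP position; "ee_rot": TCP orientation; "ft_force": force on the tool from outside, world axes, zero at the start; "moment": the same for the moment, N m; "grip_width": opening from 0.0 (shut) to 1.0 (fully open); "finger_force": force on a finger pad.
Only numpy, scipy, OpenCV 4.12 (cv2) and the standard library are available. Lean on these libraries where they do the work, as an engineer would, in place of code of your own. Each camera call takes 0.05 s, during which the arm holds its last target. There are 200 camera calls.

## Working session

There is one attempt and no reset: what is moved stays moved. The work goes in short steps, Python scripts to look and compute and a shell command to move; the robot and the scene stay as the last step left them, time stands still between calls to the robot, and variables do not carry over. Pictures are saved under pics/ and viewed, at most 10 in all, crops included, and the job is handed in when it is done.

```bash
ls; mkdir -p pics
cat > h.py <<'E'
import numpy as np, cv2
from scipy.spatial.transform import Rotation as R
from station import readout, cams, order, regions_of, place_of, r
def pose(cam,st=None):
    m=cams.camera_model(cam)
    if cam=='wrist':
        st=st or readout.get_state()
        T=np.eye(4);T[:3,:3]=R.from_quat(st['ee_rot']).as_matrix();T[:3,3]=st['tcp_pos']
        return np.array(m['K']),T@np.array(m['tool_from_camera']),m
    T=np.eye(4);o=np.array(m['orientation'])
    T[:3,:3]=R.from_quat(o).as_matrix() if o.size==4 else o.reshape(3,3);T[:3,3]=m['origin']
    return np.array(m['K']),T,m
def cloud(cam,d,st=None):
    K,T,m=pose(cam,st)
    v,u=np.mgrid[:d.shape[0],:d.shape[1]]
    P=np.stack([(u-K[0,2])/K[0,0]*d,-(v-K[1,2])/K[1,1]*d,-d],-1)
    W=P@T[:3,:3].T+T[:3,3]; W[d<=0]=np.nan
    return W
def proj(cam,p,st=None):
    K,T,m=pose(cam,st); q=(np.atleast_2d(p)-T[:3,3])@T[:3,:3]
    return np.stack([K[0,0]*q[:,0]/-q[:,2]+K[0,2],-K[1,1]*q[:,1]/-q[:,2]+K[1,2]],-1)
E
python3 - <<'E'
from h import *
st=readout.get_state();print({k:np.round(v,3) for k,v in st.items()})
ims=[]
for c in ['scene','side']:
    im,d=cams.camera(c);ims.append(im);np.savez(f'pics/{c}0.npz',im=im,d=d)
    m=cams.camera_model(c);print(c,m)
    for l in ['case','shackle','shackle_head','shackle_slot','lever_ball','dial_grip','dial_gap','reader_window','reader','vial','tube_rack']:
        for o in place_of(l,c)[:4]:
            print(c,l,round(o['conf'],2),np.round(o['location'],3))
for c,i in zip(['scene','side'],ims): cv2.imwrite(f'pics/{c}0.png',i[...,::-1])
E
```

```text
pics
{'t': np.float64(0.0), 'joints': array([ 1.196,  0.478,  0.022,  1.557, -0.012,  1.109, -0.083]), 'qvel': array([ 0.002, -0.001, -0.   ,  0.001,  0.003,  0.001, -0.002]), 'joint_torque': array([-1.0000e-03, -5.9644e+01,  1.6080e+00, -2.8119e+01,  1.2000e-02,
        9.0000e-03, -0.0000e+00]), 'tcp_pos': array([ 0.178, -0.651,  0.255]), 'ee_rot': array([ 0.991,  0.133, -0.   , -0.001]), 'ft_force': array([-0.01 ,  0.198, -0.493]), 'moment': array([-0.009,  0.026, -0.016]), 'finger_force': np.float64(0.0), 'grip_width': np.float64(1.0)}
scene {'K': array([[435.01229936,   0.        , 279.58738499],
       [  0.        , 435.01229936, 208.22057718],
       [  0.        ,   0.        ,   1.        ]]), 'origin': array([ 1.14929909, -0.46595828,  0.68605028]), 'orientation': array([0.4053036 , 0.2074648 , 0.41501817, 0.78768475])}
scene case 0.98 [ 0.552  0.164 -0.002]
scene shackle 0.82 [0.558 0.141 0.092]
scene shackle 0.64 [ 0.773  0.011 -0.001]
scene shackle 0.44 [0.36  0.187 0.   ]
scene shackle_head 0.97 [0.77  0.014 0.089]
scene shackle_head 0.69 [0.557 0.14  0.152]
scene shac
[... 792 characters left out ...]
2 ])}
side case 0.9 [ 0.557  0.166 -0.001]
side shackle 0.85 [0.558 0.14  0.09 ]
side shackle 0.85 [0.77  0.008 0.002]
side shackle_head 0.78 [0.768 0.014 0.09 ]
side shackle_head 0.75 [0.56  0.139 0.153]
side shackle_head 0.73 [0.364 0.186 0.042]
side shackle_slot 0.65 [0.562 0.141 0.088]
side lever_ball 0.91 [0.452 0.074 0.187]
side dial_grip 0.71 [0.549 0.218 0.138]
side dial_gap 0.72 [0.505 0.209 0.108]
side reader_window 0.79 [ 0.418 -0.339  0.049]
side reader_window 0.63 [ 0.608 -0.146  0.054]
side reader 0.85 [ 0.421 -0.336  0.001]
side reader 0.7 [ 0.612 -0.143  0.001]
side vial 0.8 [0.653 0.111 0.088]
side tube_rack 0.57 [ 0.484 -0.113 -0.001]
side tube_rack 0.35 [0.559 0.139 0.154]
```

View pics/scene0.png

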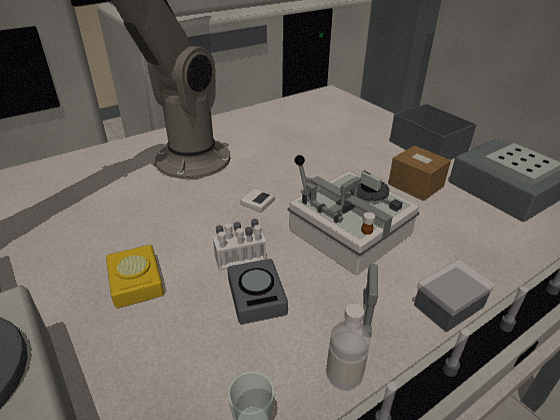

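View pics/side0.png

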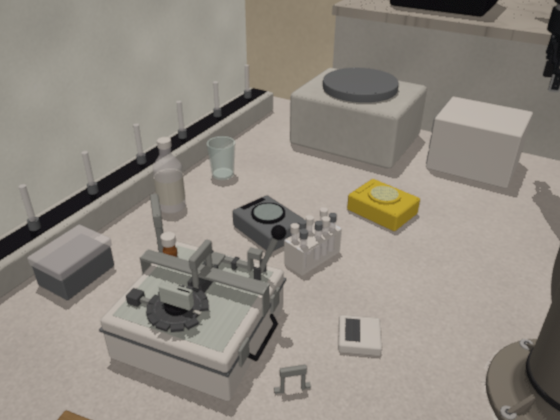

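Run:
```python
from h import *
# case yaw from lid edge: points at z~0.09
for c in ['scene','side']:
    z=np.load(f'pics/{c}0.npz');W=cloud(c,z['d']);im=z['im']
    P=W.reshape(-1,3);P=P[~np.isnan(P[:,0])]
    Q=P[(abs(P[:,2]-.09)<.005)&(np.hypot(P[:,0]-.555,P[:,1]-.165)<.165)]
    r_=cv2.minAreaRect(Q[:,:2].astype(np.float32)*1000);print(c,'lid rect mm',r_,len(Q))
    # vertical tops
    for n,cx,zl in [('dialbar',(.549,.218),(.140,.152)),('head',(.559,.14),(.155,.168)),('ball',(.455,.073),(.17,.205)),('disc',(.549,.218),(.104,.113))]:
        Q=P[(P[:,2]>zl[0])&(P[:,2]<zl[1])&(np.hypot(P[:,0]-cx[0],P[:,1]-cx[1])<.055 if n=='disc' else (P[:,2]>zl[0])&(P[:,2]<zl[1])&(np.hypot(P[:,0]-cx[0],P[:,1]-cx[1])<.035))]
        if len(Q)>5: print(n,len(Q),cv2.minAreaRect(Q[:,:2].astype(np.float32)*1000),np.round(Q.mean(0),4),Q[:,2].max())
```

```text
scene lid rect mm ((558.955810546875, 165.48487854003906), (224.4700469970703, 222.63880920410156), 7.798270225524902) 2733
dialbar 124 ((550.78955078125, 217.12599182128906), (52.06889343261719, 16.613189697265625), 10.814946174621582) [0.5532 0.2166 0.1458] 0.15108846549036725
head 118 ((561.7771606445312, 141.37660217285156), (12.157807350158691, 57.430973052978516), 7.3281378746032715) [0.5637 0.1383 0.1617] 0.16609529379851007
ball 110 ((460.8041687011719, 71.86473083496094), (21.9136962890625, 18.9859619140625), 76.25289154052734) [0.4641 0.0696 0.1911] 0.2035595094102497
disc 360 ((561.5423583984375, 214.51901245117188), (93.47669982910156, 73.33000946044922), 65.56280517578125) [0.5712 0.2129 0.1105] 0.11298782820865638
side lid rect mm ((555.8090209960938, 165.67324829101562), (228.02496337890625, 220.98045349121094), 7.7461957931518555) 7660
dialbar 307 ((547.1055297851562, 219.87533569335938), (52.221229553222656, 16.333454132080078), 5.870059490203857) [0.5459 0.221  0.145 ] 0.14850045012067115
head 232 ((557.822265625, 141.88160705566406), (12.400717735290527, 57.9302978515625), 7.761944770812988) [0.5563 0.1451 0.1606] 0.16407147881326833
ball 210 ((456.08514404296875, 75.37769317626953), (23.898624420166016, 19.369922637939453), 1.770813226699829) [0.4545 0.0777 0.1915] 0.20191992845569223
disc 1500 ((546.1218872070312, 219.75302124023438), (96.83863830566406, 94.12797546386719), 55.27029037475586) [0.5421 0.2273 0.1089] 0.11294566803359418
```

The pictures show:
- **Case:** near (365,220) in scene and (190,320) in side, yaw about 7.7°. The middle-sized shackle is the one on it.
- **Other shackles:** the large one stands at scene (370,300), the small one at side (293,377).
- **Reader:** the real grey one is at scene (257,290).
- **Dial:** gap towards the case's -x, so about -1.57, which is 3 clicks away.

Lever first: I'll straddle the ball with the fingers along the case's x.

```bash
python3 -m creep '[[4,6,4,0,0,7,0.4],[8,10,4,0,0,14,0.4],[12,14,4,0,0,20,0.4],[15,17,4,0,0,26,0.4],[18,20,4,0,0,32,0.4],[21,23,4,0,0,38,0.4],[24,26,4,0,0,44,0.4],[26,29,4,0,0,48,0.4],[27,33,4,0,0,52,0.4],[27,37,4,0,0,56,0.4],[27,40,4,0,0,60,0.4],[27,40,4,0,0,60,0.4]]' 20; python3 -m creep '[[0,4,0,0,0,4,0.4],[0,8,0,0,0,8,0.4],[0,12,0,0,0,12,0.4],[0,16,0,0,0,15,0.4],[0,20,0,0,0,18,0.4],[0,24,0,0,0,20,0.4],[0.5,27,0,0,0,22.4,0.4],[0.8,30,0,0,0,22.4,0.4],[0.9,32.4,0,0,0,22.4,0.4],[0.9,32.4,0,0,0,22.4,0.4],[0.9,32.4,0,0,0,22.4,0.4]]'
python3 - <<'E'
from h import *
st=readout.get_state();print(np.round(st['joints'],2),np.round(st['tcp_pos'],4),st['grip_width'],R.from_quat(st['ee_rot']).as_matrix().round(3).tolist(),r.tips_ahead)
im,d=cams.camera('wrist');cv2.imwrite('pics/w1.png',im[...,::-1]);np.savez('pics/w1.npz',im=im,d=d)
for l in ['lever_ball','dial_grip','dial_gap','shackle_head','shackle_slot']:
    for o in place_of(l,'wrist')[:2]: print(l,round(o['conf'],2),np.round(o['location'],4))
E
```

```text
t: 2.2
tcp_pos: [0.4483, -0.2498, 0.2964]
ee_rot: [0.791, 0.612, 0.0, 0.0]
ft_force: [1.3, -0.7, -0.3]
grip_width: 0.598
finger_force: 0.0
t: 3.12
tcp_pos: [0.4568, 0.0734, 0.2965]
ee_rot: [0.657, 0.754, 0.0, 0.0]
ft_force: [0.1, -0.1, -0.9]
grip_width: 0.603
finger_force: 0.0
[ 0.36  0.14 -0.7   1.96  0.1   1.08 -0.25] [0.4568 0.0734 0.2965] 0.6030382679244121 [[-0.137, 0.991, 0.0], [0.991, 0.137, 0.0], [0.0, 0.0, -1.0]] 0.025
lever_ball 0.55 [0.4566 0.0737 0.1899]
lever_ball 0.55 [0.508  0.2105 0.1092]
dial_grip 0.56 [0.5457 0.2184 0.1366]
dial_gap 0.68 [0.5062 0.2143 0.1057]
shackle_head 0.91 [0.5577 0.1385 0.1507]
shackle_head 0.64 [0.3635 0.1858 0.0452]
shackle_slot 0.72 [0.5581 0.1413 0.0907]
shackle_slot 0.41 [0.4561 0.0729 0.1921]
```

```bash
python3 -m creep '[[0,0,-3,0,0,0,0.4],[0,0,-6,0,0,0,0.4],[0,0,-9,0,0,0,0.4],[0,0,-10.3,0,0,0,0.4],[0,0,-10.3,0,0,0,0.4]]'; python3 -m creep '[[1,0.13,0,0,0,0,0.4],[2,0.27,0,0,0,0,0.4],[3,0.4,0,0,0,0,0.4],[4,0.54,0,0,0,0,0.4],[5,0.67,0,0,0,0,0.4],[6,0.81,0,0,0,0,0.4],[6.6,0.9,0,0,0,0,0.4],[7.2,0.98,0,0,0,0,0.4],[7.5,1.02,0,0,0,0,0.4],[7.5,1.02,0,0,0,0,0.4]]'
```

```text
t: 3.83
tcp_pos: [0.4547, 0.0708, 0.1904]
ee_rot: [0.659, 0.753, -0.002, -0.002]
ft_force: [-0.7, -1.7, 0.0]
grip_width: 0.602
finger_force: 0.0
t: 4.67
tcp_pos: [0.5317, 0.0821, 0.1931]
ee_rot: [0.658, 0.753, -0.001, -0.001]
ft_force: [-5.3, -1.1, -2.0]
grip_width: 0.6
finger_force: 2.9
```

```bash
python3 -m creep '[[0.3,0.04,0,0,0,0,0.4],[0.6,0.08,0,0,0,0,0.4],[0.9,0.12,0,0,0,0,0.4],[0.9,0.12,0,0,0,0,0.4]]'; python3 -m creep '[[0.3,0.04,0,0,0,0,0.4],[0.5,0.07,0,0,0,0,0.4],[0.5,0.07,0,0,0,0,0.4]]'
```

```text
t: 5.0
tcp_pos: [0.5394, 0.083, 0.1924]
ee_rot: [0.658, 0.753, -0.002, -0.001]
ft_force: [-7.4, 0.1, -3.9]
grip_width: 0.6
finger_force: 3.6
t: 5.25
tcp_pos: [0.5437, 0.0836, 0.1923]
ee_rot: [0.658, 0.753, -0.003, -0.002]
ft_force: [-8.3, -0.5, -2.8]
grip_width: 0.598
finger_force: 4.2
```

```bash
python3 -m creep '[[0.3,0.04,0,0,0,0,0.4],[0.5,0.07,0,0,0,0,0.4],[0.5,0.07,0,0,0,0,0.4]]'; python3 -m creep '[[0.3,0.04,0,0,0,0,0.4],[0.4,0.05,0,0,0,0,0.4],[0.4,0.05,0,0,0,0,0.4]]'
```

```text
t: 5.5
tcp_pos: [0.5447, 0.0837, 0.1916]
ee_rot: [0.658, 0.753, -0.007, -0.004]
ft_force: [-21.7, -4.5, 5.9]
grip_width: 0.6
finger_force: 11.1
t: 5.75
tcp_pos: [0.5454, 0.0839, 0.1911]
ee_rot: [0.658, 0.753, -0.01, -0.006]
ft_force: [-32.0, -4.1, 14.3]
grip_width: 0.605
finger_force: 16.7
```

Run:
```python
from h import *
for c in ['scene','side']:
    im,d=cams.camera(c)
    cv2.imwrite(f'pics/{c}1.png',im[...,::-1])
    for l in ['lever_ball']:
        for o in place_of(l,c)[:2]: print(l,round(o['conf'],2),np.round(o['location'],4))
```

```text
lever_ball 0.76 [0.5314 0.0815 0.181 ]
lever_ball 0.93 [0.5305 0.0828 0.1845]
```

At the stop (force jump, ball at the expected place). Backing off with the spring, then rising.

```bash
python3 -m creep '[[-2,-0.27,0,0,0,0,0.4],[-4,-0.54,0,0,0,0,0.4],[-6,-0.8,0,0,0,0,0.4],[-8,-1.08,0,0,0,0,0.4],[-9.8,-1.3,0,0,0,0,0.4],[-9.8,-1.3,0,0,0,0,0.4],[-9.8,-1.3,3,0,0,0,0.4],[-9.8,-1.3,6,0,0,0,0.4],[-9.8,-1.3,9,0,0,0,0.4],[-9.8,-1.3,10.5,0,0,0,0.4],[-9.8,-1.3,10.5,0,0,0,0.4]]'
python3 - <<'E'
from h import *
for c in ['scene','side','wrist']:
    im,d=cams.camera(c)
    cv2.imwrite(f'pics/{c}2.png',im[...,::-1])
    for l in ['lever_ball','dial_gap','dial_grip']:
        for o in place_of(l,c)[:2]: print(c,l,round(o['conf'],2),np.round(o['location'],4))
    if c=='wrist': cv2.imwrite('pics/w2.png',cv2.resize(im,(800,600))[...,::-1])
E
```

```text
t: 6.87
tcp_pos: [0.4609, 0.0736, 0.3035]
ee_rot: [0.658, 0.753, 0.004, 0.004]
ft_force: [0.5, 0.3, 1.0]
grip_width: 0.596
finger_force: 0.0
scene lever_ball 0.69 [0.4576 0.0698 0.1895]
scene dial_gap 0.75 [0.506  0.2121 0.1075]
scene dial_grip 0.8 [0.5501 0.2178 0.1325]
scene dial_grip 0.24 [ 0.5533  0.1663 -0.0032]
side lever_ball 0.96 [0.4572 0.073  0.1867]
side lever_ball 0.66 [5.568e-01 1.644e-01 2.000e-04]
side dial_gap 0.84 [0.5042 0.2097 0.1112]
side dial_gap 0.45 [0.5594 0.1411 0.1555]
side dial_grip 0.94 [0.5517 0.219  0.1358]
wrist lever_ball 0.77 [0.4526 0.071  0.1907]
wrist dial_gap 0.61 [0.5059 0.2084 0.1069]
wrist dial_grip 0.96 [0.5457 0.22   0.1369]
```

View pics/w2.png

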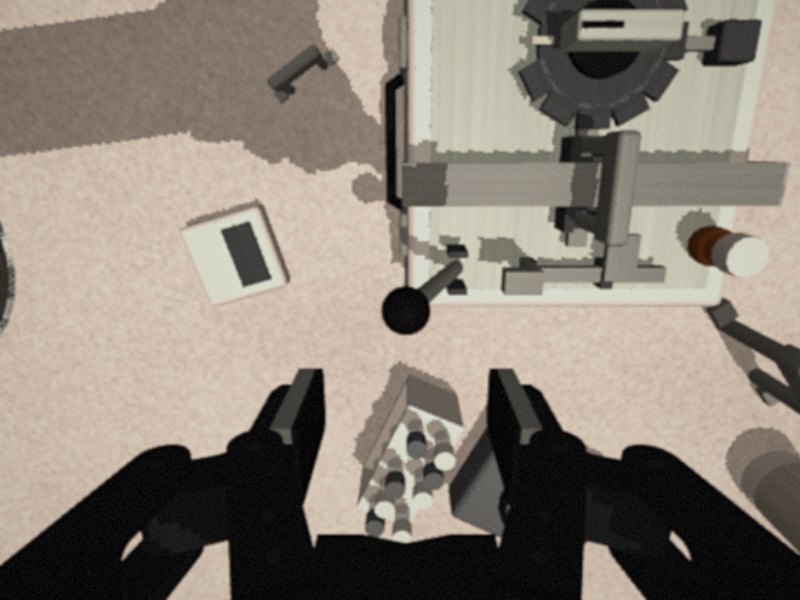

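Wrist view: ball at (405,310) is back at rest. The bolt is near (585,275). The dial bar lies along the case's x at (630,25), with the gap facing -x at about (540,40). Moving over the dial, turned -90°.

```bash
python3 -m creep '[[2,3,0,0,0,-7,0.55],[4,6,0,0,0,-14,0.55],[6,9,0,0,0,-21,0.55],[8,12,0,0,0,-28,0.55],[9.2,14.6,0,0,0,-35,0.55],[9.2,14.6,0,0,0,-42,0.55],[9.2,14.6,0,0,0,-49,0.55],[9.2,14.6,0,0,0,-56,0.55],[9.2,14.6,0,0,0,-63,0.55],[9.2,14.6,0,0,0,-70,0.55],[9.2,14.6,0,0,0,-77,0.55],[9.2,14.6,0,0,0,-84,0.55]]'; python3 -m creep '[[0,0,-3,0,0,-6,0.55],[0,0,-3,0,0,-6,0.55],[0,0,-3,0,0,-6,0.55],[0,0,-3,0,0,-6,0.55]]'
python3 - <<'E'
from h import *
st=readout.get_state();M=R.from_quat(st['ee_rot']).as_matrix()
print(np.round(st['joints'],2),np.round(st['tcp_pos'],4),'y at',np.degrees(np.arctan2(M[1,1],M[0,1])))
im,d=cams.camera('wrist');cv2.imwrite('pics/w3.png',im[...,::-1])
for l in ['dial_grip','dial_gap','shackle_head','lever_ball']:
    for o in place_of(l,'wrist')[:2]: print(l,round(o['conf'],2),np.round(o['location'],4))
W=cloud('wrist',d,st);P=W.reshape(-1,3);P=P[~np.isnan(P[:,0])]
Q=P[(P[:,2]>.138)&(P[:,2]<.155)&(np.hypot(P[:,0]-.549,P[:,1]-.219)<.035)]
print(len(Q),cv2.minAreaRect(Q[:,:2].astype(np.float32)*1000))
E
```

```text
t: 8.47
tcp_pos: [0.5488, 0.2185, 0.2981]
ee_rot: [0.993, 0.119, -0.0, 0.0]
ft_force: [-0.5, -0.3, 0.5]
grip_width: 0.45
finger_force: 0.0
t: 8.8
tcp_pos: [0.5489, 0.2187, 0.2688]
ee_rot: [0.997, 0.071, -0.0, -0.0]
ft_force: [0.2, -0.6, -0.7]
grip_width: 0.45
finger_force: 0.0
[-0.12  0.37 -0.46  1.72  0.18  1.09 -2.07] [0.5489 0.2187 0.2688] y at -81.84377334471297
dial_grip 0.93 [0.5481 0.2167 0.1356]
dial_gap 0.75 [0.5044 0.2146 0.1073]
dial_gap 0.35 [ 5.531e-01  1.647e-01 -1.000e-04]
shackle_head 0.93 [0.3624 0.1854 0.0437]
shackle_head 0.57 [0.5579 0.1406 0.1501]
lever_ball 0.94 [0.4555 0.073  0.1922]
1286 ((548.3385620117188, 217.67649841308594), (52.068626403808594, 13.436537742614746), 7.81536340713501)
```

```bash
python3 -m creep '[[0,0,-3,0,0,0,0.55],[0,0,-6,0,0,0,0.55],[0,0,-9,0,0,0,0.55],[0,0,-11,0,0,0,0.55],[0,0,-12.4,0,0,0,0.55],[0,0,-12.4,0,0,0,0.55],[0,0,-12.4,0,0,0,1],[0,0,-12.4,0,0,0,1],[0,0,-12.4,0,0,0,1],[0,0,-12.4,0,0,0,1],[0,0,-12.4,0,0,0,1]]' 40
```

```text
t: 9.97
tcp_pos: [0.5497, 0.2187, 0.1458]
ee_rot: [0.998, 0.069, 0.001, -0.0]
ft_force: [-0.8, -0.9, 5.2]
grip_width: 0.152
finger_force: 42.2
```

```bash
python3 -m creep '[[0,0,0,0,0,5,1],[0,0,0,0,0,10,1],[0,0,0,0,0,15,1],[0,0,0,0,0,20,1],[0,0,0,0,0,25,1],[0,0,0,0,0,30,1],[0,0,0,0,0,30,1]]'; python3 -m creep '[[0,0,0,0,0,5,1],[0,0,0,0,0,10,1],[0,0,0,0,0,15,1],[0,0,0,0,0,20,1],[0,0,0,0,0,25,1],[0,0,0,0,0,30,1],[0,0,0,0,0,30,1]]'
```

```text
t: 10.55
tcp_pos: [0.5493, 0.2195, 0.1458]
ee_rot: [0.945, 0.327, 0.001, -0.001]
ft_force: [-2.1, 0.2, 6.8]
grip_width: 0.155
finger_force: 42.4
t: 11.13
tcp_pos: [0.5486, 0.22, 0.1458]
ee_rot: [0.828, 0.561, 0.001, -0.001]
ft_force: [-3.4, 2.1, 7.8]
grip_width: 0.154
finger_force: 42.6
```

```bash
python3 -m creep '[[0,0,0,0,0,5,1],[0,0,0,0,0,10,1],[0,0,0,0,0,15,1],[0,0,0,0,0,20,1],[0,0,0,0,0,25,1],[0,0,0,0,0,29.6,1],[0,0,0,0,0,29.6,1],[0,0,0,0,0,29.6,1]]'
python3 -c "
from h import *
st=readout.get_state();M=R.from_quat(st['ee_rot']).as_matrix()
print(np.round(st['joints'],2),st['moment'],'y at',np.degrees(np.arctan2(M[1,1],M[0,1])))"
```

```text
t: 11.8
tcp_pos: [0.5478, 0.2201, 0.1458]
ee_rot: [0.658, 0.753, 0.0, -0.001]
ft_force: [-5.8, 1.0, 9.5]
grip_width: 0.155
finger_force: 42.9
[ 0.1   0.59 -0.79  1.82  0.51  0.94 -0.78] [0.14444522 1.36612558 0.03310854] y at 7.660265157573628
```

```bash
python3 -m creep '[[0,0,0,0,0,0,0.6],[0,0,0,0,0,0,0.6],[0,0,0,0,0,0,0.6],[0,0,3,0,0,0,0.6],[0,0,6,0,0,0,0.6],[0,0,9,0,0,0,0.6],[0,0,12,0,0,0,0.6],[1,-7.6,12,0,0,0,0.6],[1,-7.6,12,0,0,0,0.6],[1,-7.6,12,0,0,0,0.6],[1,-7.6,12,0,0,0,0.6]]'
python3 - <<'E'
from h import *
st=readout.get_state();print(np.round(st['tcp_pos'],4))
im,d=cams.camera('wrist');cv2.imwrite('pics/w4.png',cv2.resize(im,(800,600))[...,::-1])
def pr(c):
  for l in ['dial_grip','dial_gap','shackle_head','shackle']:
    for o in place_of(l,c)[:2]: print(c,l,round(o['conf'],2),np.round(o['location'],4))
pr('wrist')
W=cloud('wrist',d,st);P=W.reshape(-1,3);P=P[~np.isnan(P[:,0])]
for n,c,a,b in [('bar',(.549,.219),.138,.155),('head',(.559,.141),.155,.17)]:
    Q=P[(P[:,2]>a)&(P[:,2]<b)&(np.hypot(P[:,0]-c[0],P[:,1]-c[1])<.035)]
    if len(Q)>5: print(n,len(Q),cv2.minAreaRect(Q[:,:2].astype(np.float32)*1000),np.median(Q[:,2]))
cams.camera('side');pr('side')
E
```

```text
t: 12.72
tcp_pos: [0.5597, 0.1391, 0.264]
ee_rot: [0.661, 0.75, -0.001, 0.001]
ft_force: [0.7, 0.4, 0.5]
grip_width: 0.396
finger_force: 0.0
[0.5597 0.1391 0.264 ]
wrist dial_grip 0.82 [0.5483 0.2198 0.1351]
wrist dial_gap 0.93 [0.5568 0.1758 0.1051]
wrist shackle_head 0.74 [0.3628 0.1869 0.044 ]
wrist shackle_head 0.73 [0.7707 0.0072 0.0859]
wrist shackle 0.88 [7.705e-01 1.180e-02 2.000e-04]
wrist shackle 0.8 [0.5595 0.1415 0.0911]
bar 1759 ((547.7422485351562, 217.71011352539062), (13.60934829711914, 51.62812805175781), 7.5684814453125) 0.1464825383832097
head 1443 ((558.6111450195312, 140.40359497070312), (12.01524543762207, 57.158504486083984), 7.798738956451416) 0.16219789142859495
side dial_grip 0.93 [0.5503 0.2192 0.1368]
side dial_gap 0.66 [ 0.6073 -0.1406  0.0523]
side dial_gap 0.58 [0.5523 0.1732 0.1093]
side shackle_head 0.95 [0.3657 0.1838 0.043 ]
side shackle_head 0.91 [0.7695 0.0121 0.0911]
side shackle 0.95 [7.709e-01 1.320e-02 5.000e-04]
side shackle 0.62 [ 3.601e-01  1.875e-01 -2.000e-04]
```

View pics/w4.png

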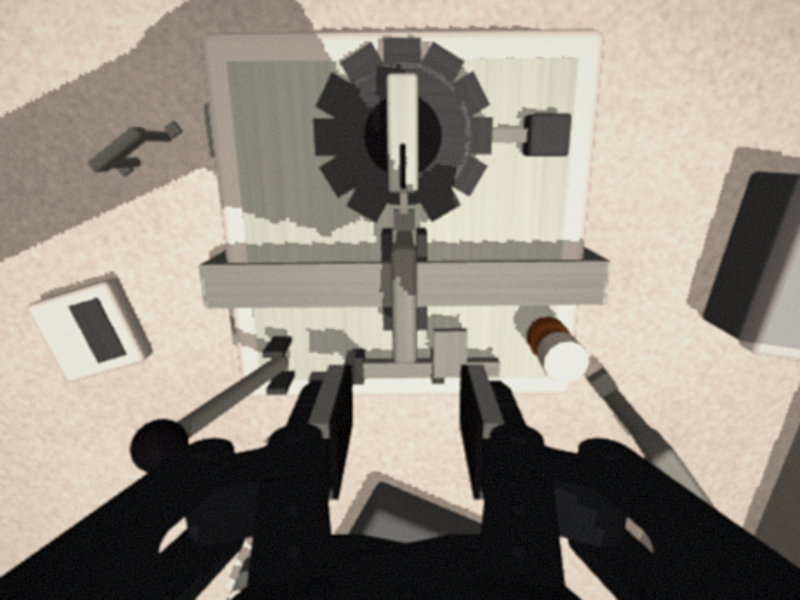

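Wrist view: the rim gap at (402,210) faces the shackle's inner foot. The bolt head at (450,350) is clear of the shackle at (405,340). Now gripping the head.

```bash
python3 -m creep '[[-0.1,0.1,-3,0,0,0,0.55],[-0.1,0.1,-6,0,0,0,0.55],[-0.1,0.1,-9,0,0,0,0.55],[-0.1,0.1,-10.7,0,0,0,0.55],[-0.1,0.1,-10.7,0,0,0,0.55],[-0.1,0.1,-10.7,0,0,0,1],[-0.1,0.1,-10.7,0,0,0,1],[-0.1,0.1,-10.7,0,0,0,1],[-0.1,0.1,-10.7,0,0,0,1],[-0.1,0.1,-10.7,0,0,0,1],[-0.1,0.1,-10.7,0,0,0,1]]' 60; python3 -m creep '[[0,0,0.3,0,0,0,1],[0,0,0.6,0,0,0,1],[0,0,0.8,0,0,0,1],[0,0,0.8,0,0,0,1]]'
```

```text
t: 14.13
tcp_pos: [0.5587, 0.1442, 0.1589]
ee_rot: [0.659, 0.752, 0.001, 0.001]
ft_force: [-0.6, -0.1, 7.1]
grip_width: 0.127
finger_force: 60.6
t: 14.47
tcp_pos: [0.5579, 0.1433, 0.1656]
ee_rot: [0.659, 0.752, 0.0, 0.0]
ft_force: [0.6, 0.0, -1.4]
grip_width: 0.13
finger_force: 59.3
```

Free: it rose 7 mm with no resistance. Lifting straight up, then across.

```bash
python3 -m creep '[[0,0,1,0,0,0,1],[0,0,2,0,0,0,1],[0,0,3,0,0,0,1],[0,0,4.5,0,0,0,1],[0,0,6.5,0,0,0,1],[0,0,8,0,0,0,1],[0,0,8,0,0,0,1]]'; python3 -m creep '[[0.2,-1.5,0,0,0,0,1],[0.6,-4,0,0,0,0,1],[1.2,-7,0,0,0,0,1],[1.8,-10,0,0,0,0,1],[2.4,-13,0,0,0,0,1],[3,-16,0,0,0,0,1],[3.6,-19,0,0,0,0,1],[4.2,-22,0,0,0,0,1],[4.7,-25,0,0,0,0,1],[5,-27,0,0,0,0,1],[5.1,-28.3,0,0,0,0,1],[5.1,-28.3,0,0,0,0,1]]'
python3 - <<'E'
from h import *
st=readout.get_state();print(np.round(st['tcp_pos'],4))
for c in ['scene','side','wrist']:
    st=readout.get_state();im,d=cams.camera(c);cv2.imwrite(f'pics/{c}5.png',im[...,::-1])
    for l in ['reader_window','reader','shackle','shackle_head','dial_gap','vial','tube_rack']:
        for o in place_of(l,c)[:3]: print(c,l,round(o['conf'],2),np.round(o['location'],4))
    W=cloud(c,d,st);P=W.reshape(-1,3);C=im.reshape(-1,3)
    k=~np.isnan(P[:,0])&(abs(P[:,2]-.047)<.008)&(np.hypot(P[:,0]-.609,P[:,1]+.144)<.09)
    Q=P[k];print(len(Q),cv2.minAreaRect(Q[:,:2].astype(np.float32)*1000) if len(Q)>5 else '')
E
```

```text
t: 15.05
tcp_pos: [0.5594, 0.1447, 0.2495]
ee_rot: [0.659, 0.752, 0.003, 0.002]
ft_force: [1.1, 0.2, -1.8]
grip_width: 0.129
finger_force: 59.4
t: 16.05
tcp_pos: [0.6084, -0.1435, 0.2444]
ee_rot: [0.661, 0.751, -0.001, -0.0]
ft_force: [0.2, -0.9, -3.2]
grip_width: 0.122
finger_force: 59.4
[ 0.6084 -0.1435  0.2444]
scene reader_window 0.75 [ 0.6087 -0.1422  0.0519]
scene reader_window 0.65 [ 0.4229 -0.3386  0.0527]
scene reader 0.89 [ 0.6093 -0.1431  0.    ]
scene reader 0.56 [ 0.4199 -0.335   0.0019]
scene shackle 0.75 [ 0.6105 -0.1449  0.1749]
scene shackle 0.7 [7.72e-01 1.26e-02 7.00e-04]
scene shackle 0.53 [0.3631 0.1863 0.0035]
scene shackle_head 0.81 [ 0.6065 -0.1486  0.2387]
scene shackle_head 0.76 [0.7685 0.0108 0.0892]
scene shackle_head 0.49 [ 0.6088 -0.1441  0.0513]
scene dial_gap 0.96 [0.555  0.1741 0.1099]
scene dial_gap 0.66 [0.4546 0.0718 0.1859]
scene vial 0.76 [0.6519 0.1147 0.0881]
2303 ((609.2406005859375, -143.04330444335938), (99.63642883300781, 129.82498168945312), 70.5122299194336)
side reader_window 0.95 [ 0.4195 -0.3363  0.0491]
side reader_window 0.73 [ 0.603
[... 521 characters left out ...]
.4835 -0.1143  0.0041]
1506 ((606.5623168945312, -142.24664306640625), (101.75001525878906, 130.51803588867188), 70.59821319580078)
wrist reader_window 0.8 [ 0.4211 -0.3356  0.0498]
wrist reader_window 0.76 [ 0.6094 -0.1442  0.0447]
wrist reader 0.91 [ 0.605  -0.1447 -0.0019]
wrist reader 0.76 [ 0.4221 -0.3357 -0.0013]
wrist shackle 0.68 [ 0.6065 -0.1412  0.1785]
wrist shackle_head 0.95 [ 0.6086 -0.144   0.2396]
wrist shackle_head 0.61 [0.7671 0.0088 0.0867]
wrist vial 0.61 [ 0.6069 -0.1422  0.2386]
wrist vial 0.47 [ 0.6082 -0.1457 -0.0028]
wrist tube_rack 0.6 [ 0.4787 -0.1133  0.0019]
11854 ((606.2528076171875, -144.77542114257812), (99.89445495605469, 129.6533660888672), 70.48564147949219)
```

View pics/scene5.png

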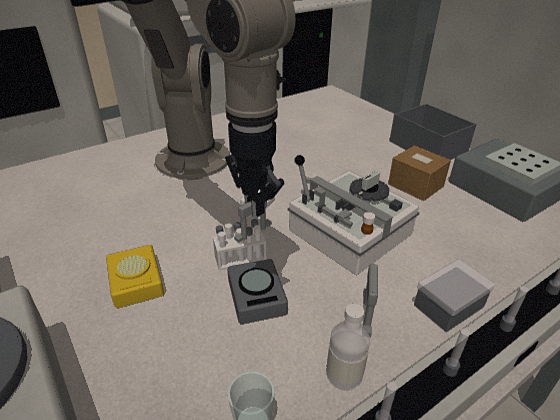

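Scene: the shackle hangs at about (247,222) in the gripper, over the grey reader, whose window is at (256,281). The rack and the vial are undisturbed, and its position matches the window centre within about 2 mm. Lowering until the legs are about 5 cm above the window.

```bash
python3 -m creep '[[0,0,-1.5,0,0,0,1],[0,0,-3,0,0,0,1],[0,0,-4.5,0,0,0,1],[0,0,-6,0,0,0,1],[0,0,-7,0,0,0,1],[0,0,-7.3,0,0,0,1],[0,0,-7.3,0,0,0,1],[0,0,-7.3,0,0,0,1],[0,0,-7.3,0,0,0,1],[0,0,-7.3,0,0,0,1],[0,0,-7.3,0,0,0,1],[0,0,-7.3,0,0,0,1]]'
python3 - <<'E'
from h import *
st=readout.get_state();print(np.round(st['tcp_pos'],4),np.round(st['qvel'],3))
for c in ['scene','side']:
    im,d=cams.camera(c)
    if c=='side': cv2.imwrite(f'pics/{c}6.png',im[...,::-1])
    for l in ['reader_window','shackle','vial','tube_rack','dial_gap']:
        for o in place_of(l,c)[:3]: print(c,l,round(o['conf'],2),np.round(o['location'],4))
E
```

```text
t: 18.25
tcp_pos: [0.6091, -0.1396, 0.1728]
ee_rot: [0.659, 0.752, 0.0, 0.0]
ft_force: [-0.2, -0.3, -3.2]
grip_width: 0.13
finger_force: 59.3
[ 0.6091 -0.1396  0.1728] [0.001 0.003 0.001 0.004 0.001 0.001 0.001]
scene reader_window 0.95 [ 0.6092 -0.1424  0.0536]
scene reader_window 0.7 [ 0.4237 -0.3373  0.0502]
scene shackle 0.74 [0.7714 0.0105 0.0025]
scene shackle 0.63 [ 0.6084 -0.1415  0.0985]
scene shackle 0.56 [0.3627 0.1848 0.0013]
scene vial 0.68 [0.6492 0.1169 0.0894]
scene vial 0.3 [ 0.6103 -0.1436  0.0499]
scene tube_rack 0.73 [ 0.4827 -0.1096 -0.0019]
scene tube_rack 0.65 [0.5609 0.14   0.0902]
scene dial_gap 0.63 [0.5565 0.1743 0.111 ]
side reader_window 0.8 [ 0.4194 -0.3376  0.05  ]
side reader_window 0.73 [ 0.6081 -0.1456  0.0539]
side shackle 0.97 [0.7715 0.0128 0.0012]
side shackle 0.96 [ 3.578e-01  1.845e-01 -3.000e-04]
side shackle 0.84 [ 0.6094 -0.1442  0.105 ]
side vial 0.88 [0.6501 0.1102 0.089 ]
side tube_rack 0.88 [ 0.4821 -0.1156  0.0006]
side dial_gap 0.61 [0.551  0.1748 0.1106]
```

View pics/side6.png

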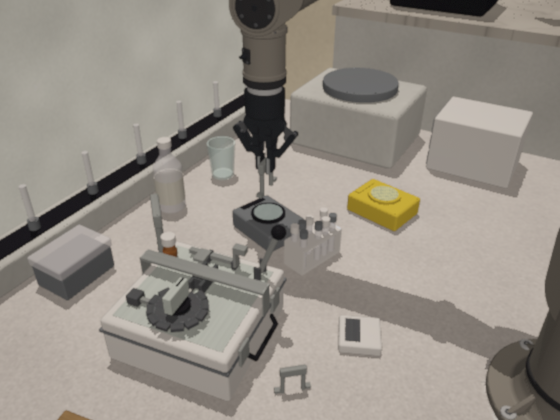

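The side view shows the shackle upright at (262,180) over the window at (268,213), and the arm is still. The shackle sits at about (0.609, -0.143, 0.10). Its legs are about 5 cm above the window, and everything else is undisturbed.

```bash
python3 -c "
from station import order
print(order.finish_job())"
```

```text
the job is handed in; nothing more can be done
None
```

The job is handed in after about 18 s of robot time: the lever was thrown and sprang back, the dial was turned to its open notch and left there, and the shackle is held upright and still about 5 cm above the middle of the grey reader's window, with the vial and tube rack undisturbed.

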